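# Chock the rocking block heater

### The arm

A 6-joint arm with a two-finger parallel gripper is mounted at the origin on a cart in front of the work surface, level with it; the furniture and walls round the work are solid. World frame = base frame: x ahead of the robot, y to its left, z up, the work surface at z = 0. Lengths are in m, angles in rad, forces in N, time in s.
With the tool pointing down it reaches from about 0.325 to 0.85 m from the base axis. Payload 15.5 kg.
Tool frame: the origin (TCP) lies on the centre line of the jaws, within the pads' length; the fingertips stand 14 mm ahead of it and the grasp point (between the pads) lies 5 mm behind it; z points along the fingers, y is the line along which they close (so a half turn about z gives the same grasp; the last joint's range is limited). The gripper opens to 91 mm and grips with 3 to 60 N. Pads are 32 mm wide; open, the fingers measure 118 mm over their backs; the gripper's body (76 mm by 178 mm) begins 60 mm behind the grasp point.
Start: joints at [-1.224, 0.494, 1.345, -0, 1.302, -0.096], TCP at [0.268, -0.565, 0.228] pointing down, gripper open.
Joint ranges: [-2.91, 2.91], [-0.82, 2.16], [0.22, 2.67], [-1.22, 4.37], [0.12, 2.79], [-3.08, 3.08]. Speed limits (rad/s): [1.89, 1.89, 2.57, 3.01, 3.01, 3.01].

### API

Orientations are given as a unit quaternion [x, y, z, w].
In Python, from rig import ctrl gives the robot as it stands. The module is installed in compiled form; this text tells all that it offers.
- The arm moves only by the tool move_arm, never from a script. Its argument "rows" is a list of rows, each an object with "twist": the turn, a rotation vector about the tool's x, y, z in rad, a list of three; "translation": the shift along the tool's x, y, z in m, a list of three; "grip": the finger opening in m, from 0 to 0.0912. In form: [{"twist": [rx, ry, rz], "translation": [dx, dy, dz], "grip": grip}, ...]. A call has 1 to 12 rows; each row is the pose to reach, as a shift and turn from the pose commanded when the call began, along the tool's axes at that moment; what a row does not reach only later rows make up. A row lasts 1/10 s, in which the tool goes at most 50 mm and 8.59 degrees, less where a joint would pass 70% of its speed; a pose out of reach is approached as far as the arm can. A call with a gripper value outside its range is refused whole. The fingers move at their own pace and stop on an object; "newtons" is the grip in N (left out, the last holds). Time passes only in rows, so rows that repeat a pose let the fingers close. It gives the time, the measured TCP pose, the force, the opening and the grip force at its end, in the units of the state.
- ctrl.read_state(): the state, without advancing time (a new reading comes with each control period).
- ctrl.read_camera(name): name is "scene" or "top" or "wrist"; returns the picture (400x640x3 uint8, red, green, blue); there is no depth.
- ctrl.get_calibration(name): a dict with "mtx" (3x3 intrinsics, pixels), "rvec" (rotation vector, rad) and "tvec" (3), from world to camera coordinates, as OpenCV has them; the wrist camera has in their place "T_tool_cam" (4x4, takes a point from camera to tool coordinates, whose origin is the TCP and whose axes are the flange's). Camera axes: x right, y down, z forward; pixel columns grow to the right and rows downward; lengths in m; the calibration is good to about 2 mm. A picture is of the moment at which its call begins: read the wrist's pose just before it. get_calibration takes no time and is no camera call.
- ctrl.finish_job(): hands the job in; it is judged then, once.
The state is a dict: "time_s": time; "joint_pos": joint angles; "qvel": joint speeds; "joint_torque": joint torques, N m; "ee_pos": TCP position; "eef_rot": TCP orientation; "ft_force": force on the tool from outside, world axes, zero at the start; "torque": the same for the moment, N m; "width": finger opening in m; "gripper_force": force on a finger pad.
Only numpy, scipy, OpenCV 4.12 (cv2) and the standard library are available. Lean on these libraries where they do the work, as an engineer would, in place of code of your own. Each camera call takes 0.05 s, during which the arm holds its last target. There are 200 camera calls.

### The job

The block heater rocks because its front right foot is too short. Without picking anything up, push the rubber wedge along the counter, thin end first, under that foot until the heater no longer rocks: do not shove the heater out of place and leave the other things where they stand. Prove it by pressing firmly down (some 10 N) with the fingertips on the rubber cap of that corner; the heater must stay level, and the program finishes while still pressing there.

Things in the scene. Friction and masses are not known exactly. Their poses are not given: they have to be found in the camera images.
- heater: White dry-block heater, loose, about 1.3 to 2.2 kg, on four 16 mm ball-ended rubber feet: housing 132 mm deep (x), 200 mm wide (y), underside 14 mm, top 42 mm above the counter, dark panel at its front, aluminium tube block (top at 62 mm) on it, off-centre to the rear left. Origin on the counter under the housing's middle; x points to its rear, y to its left, z up.
- foot_spot (a point): Point on the counter below the centre of the heater's front right foot, 54 mm in front and 84 mm right of its origin, same axes; the housing's face is 12 mm in front of it. This foot hangs 5 to 9 mm above the counter (unknown): pressing that corner with 4 to 8 N tips the heater 0.05 to 0.1 rad; let go, it falls back level.
- corner_cap: Dark rubber cap, 36 x 36 mm, on the housing's front right corner, above the short foot: the place to press, with 8 to 20 N. Origin at the middle of its flat upper face, 45 mm above the counter; it does not yield. The other corners carry the same caps.
- wedge: Loose grey rubber wedge, 80 g, 70 mm long (x), 50 mm wide (y), 3 mm thick at the thin end (+x), rising evenly to 20 mm at its upright heel (-x). Origin at the middle of its underside. Starts in front of the short foot, thin end towards it 10 to 50 mm away, up to 40 mm to one side and 0.2 rad askew. Pushed at the heel it slides with under 1.5 N, until it meets the foot and the push rises sharply.
- slide_box: Bystander: open red carton of microscope slides, 58 x 82 x 38 mm, to the left of the wedge; origin under its centre.
- sample_cup: Bystander: sample cup with green lid, 48 mm across, 66 mm tall, to the right of the wedge; origin under its centre.
- amber_bottle: Bystander: small brown bottle with black cap, 42 mm across, 88 mm tall, right of the heater; origin under its centre.
- black_jar: Bystander: black jar, 53 mm across, 98 mm tall, left of the heater; origin under its centre.
Mind the look-alikes: they are no part of the job. Of the things that look like the wedge, the larger one is meant.

How it is judged:
By the outcome, as a careful person would: the job done as asked, in the order asked, and still so for the second after the job is handed in, while the arm keeps its last pose, push and grip.
It also fails if it takes over 58 s, if anything falls off the work surface, if the arm or the gripper's body presses on something with over 40 N, if the wrist force passes 120 N, or if a joint passes its speed limit or range.

## Working session

There is one attempt and no reset: what is moved stays moved. The work goes in short steps, Python scripts to look and compute and a tool call to move; the robot and the scene stay as the last step left them, time stands still between calls to the robot, and variables do not carry over. Pictures are saved under pics/ and viewed, at most 10 in all, crops included, and the job is handed in when it is done.

Besides the shell and the picture viewer there is one more tool, called after "Request:" in YAML: its name, and indented under it one key for each argument. move_arm: Moves the arm, as the interface text tells. Its arguments: {"type":"object","properties":{"rows":{"type":"array","items":{"type":"object","properties":{"twist":{"type":"array","items":{"type":"number"}},"translation":{"type":"array","items":{"type":"number"}},"grip":{"type":"number"}}}},"newtons":{"type":"number"}},"required":["rows"]}

```bash
mkdir -p pics; python3 - <<'E'
from rig import ctrl
import cv2,numpy as np
s=ctrl.read_state()
for k in("time_s","joint_pos","ee_pos","eef_rot","ft_force","width"):print(k,np.round(s[k],4))
for n in("scene","top"):
    cv2.imwrite(f"pics/{n}0.png",ctrl.read_camera(n)[:,:,::-1])
    c=ctrl.get_calibration(n);print(n,c)
print(ctrl.get_calibration("wrist"))
E
```

```text
time_s 0.0
joint_pos [-1.2235  0.4942  1.3461 -0.      1.3025 -0.0955]
ee_pos [ 0.2677 -0.5644  0.2274]
eef_rot [ 9.756e-01  2.196e-01 -1.000e-04 -6.000e-04]
ft_force [ 0.5412 -0.0036  0.2733]
width 0.0909
scene {'mtx': array([[454.23700781,   0.        , 319.86188928],
       [  0.        , 454.23700781, 192.9949776 ],
       [  0.        ,   0.        ,   1.        ]]), 'rvec': array([ 0.81885528, -2.30277892,  1.34068204]), 'tvec': array([0.485756  , 0.20925505, 0.74706481])}
top {'mtx': array([[377.77863892,   0.        , 315.30427459],
       [  0.        , 377.77863892, 202.7758449 ],
       [  0.        ,   0.        ,   1.        ]]), 'rvec': array([ 2.21392358, -2.15659772,  0.09840163]), 'tvec': array([0.03663415, 0.61032203, 0.93739018])}
{'mtx': array([[339.00661176,   0.        , 321.84010391],
       [  0.        , 339.00661176, 203.47050662],
       [  0.        ,   0.        ,   1.        ]]), 'T_tool_cam': array([[-1.08563682e-05, -9.54698683e-01, -2.97574235e-01,
         8.56576579e-02],
       [ 9.99999761e-01,  1.95552582e-04, -6.63868489e-04,
         7.01563563e-04],
       [ 6.91985782e-04, -2.97574171e-01,  9.54698452e-01,
        -1.56866125e-01],
       [ 0.00000000e+00,  0.00000000e+00,  0.00000000e+00,
         1.00000000e+00]])}
```

View pics/top0.png

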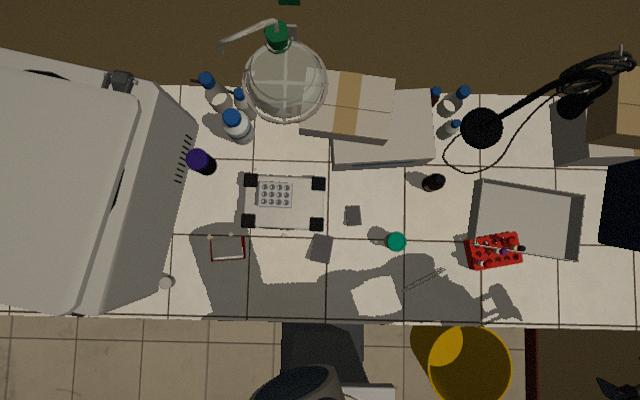

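View pics/scene0.png

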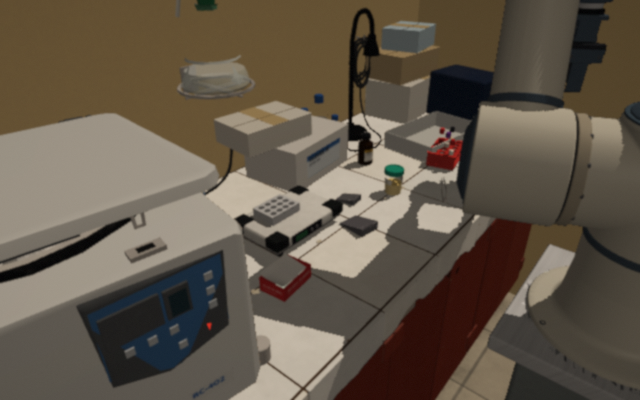

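The top view shows two wedge-like things: one at (320,248), in front of the front-right cap (316,224), and a smaller one at (353,215). The first fits the description, being larger and in front of the short foot. The slide box is at (227,247), the cup at (397,241), the amber bottle at (433,182) and the jar at (201,161). I'll confirm in an enlarged crop.

```bash
python3 - <<'E'
import cv2
i=cv2.imread("pics/top0.png")[165:275,235:375]
cv2.imwrite("pics/crop0.png",cv2.resize(i,None,fx=5.4,fy=5.4,interpolation=cv2.INTER_CUBIC))
E
cat > h.py <<'E'
from rig import ctrl
import cv2,numpy as np
from scipy.spatial.transform import Rotation as R
def w(n,uv,z):
    "pixel to world on plane z, fixed camera"
    c=ctrl.get_calibration(n);A=R.from_rotvec(c["rvec"]).as_matrix();o=-A.T@c["tvec"]
    d=A.T@np.linalg.inv(c["mtx"])@[*uv,1];return o+d*(z-o[2])/d[2]
E
```

```text
(no output)
```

View pics/crop0.png

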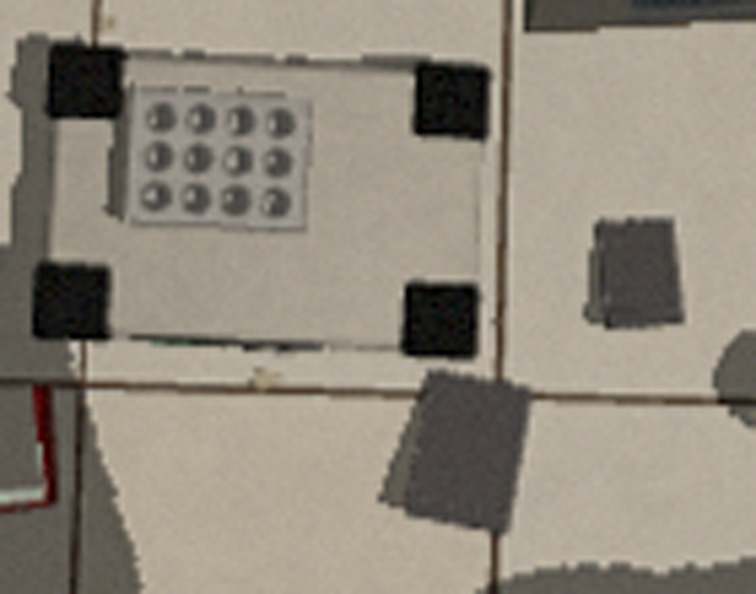

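The larger wedge (crop corners (428,372), (530,386), (503,532), (403,514)) is the one; the other at (637,273) is clearly smaller. Cap centres are at (86,81), (451,101), (72,301), (440,320). Next I compute their poses.

```bash
python3 - <<'E'
from h import *
f=lambda u,v,z:w("top",(235+(u+.5)/5.4-.5,165+(v+.5)/5.4-.5),z)
caps=np.array([f(*p,.045)for p in[(86,81),(451,101),(72,301),(440,320)]])
print("caps RL RR FL FR",caps.round(4))
y=(caps[0]-caps[1]+caps[2]-caps[3]);hy=np.arctan2(-y[0],y[1])
x=(caps[0]-caps[2]+caps[1]-caps[3]);print("yaw",hy,np.arctan2(x[1],x[0]))
hx=(hy+np.arctan2(x[1],x[0]))/2
c=caps.mean(0);A=np.array([[np.cos(hx),-np.sin(hx)],[np.sin(hx),np.cos(hx)]])
foot=c[:2]+A@[-.054,-.084];print("heater",c,hx,"foot",foot, "cap spacing",np.linalg.norm(x)/2,np.linalg.norm(y)/2)
W=np.array([f(428,372,.003),f(530,386,.003),f(503,532,.02),f(403,514,.02)]);print("wedge",W.round(4))
tm=W[:2].mean(0);hm=W[2:].mean(0);d=tm-hm;print("len",np.linalg.norm(d[:2]),"yaw",np.arctan2(d[1],d[0]),"wid",np.linalg.norm((W[0]-W[1])[:2]),"thin",tm,"heel",hm)
L=A.T@(W[:,:2]-foot).T;print("wedge corners in heater frame rel foot",L.T.round(4))
for n,p,z in[("box",(227,247),.038),("cup",(397,241),.066),("bottle",(433,182),.08)]:print(n,w("top",p,z).round(3))
E
```

```text
caps RL RR FL FR [[0.6612 0.2161 0.045 ]
 [0.6565 0.0471 0.045 ]
 [0.5594 0.2185 0.045 ]
 [0.5551 0.0496 0.045 ]]
yaw -0.026671583508157216 -0.02408162928321229
heater [0.60807728 0.13278432 0.045     ] -0.025376606395684752 foot [0.55196326 0.05018156] cap spacing 0.10161042922906431 0.169006565083874
wedge [[0.5312 0.0541 0.003 ]
 [0.5257 0.0052 0.003 ]
 [0.4575 0.0173 0.02  ]
 [0.4647 0.0642 0.02  ]]
len 0.06823188920454559 yaw -0.163296140798871 wid 0.04927651369834732 thin [0.52845253 0.02964844 0.003     ] heel [0.46112835 0.04074099 0.02      ]
wedge corners in heater frame rel foot [[-0.0209  0.0034]
 [-0.0251 -0.0457]
 [-0.0936 -0.0353]
 [-0.0876  0.0118]]
box [0.492 0.269 0.038]
cup [ 0.518 -0.147  0.066]
bottle [ 0.663 -0.23   0.08 ]
```

```bash
cat >> h.py <<'E'
def go(p,yaw):
    "tool-axes shift/turn to a tool-down pose; yaw = world angle of tool x"
    s=ctrl.read_state();r=R.from_quat(s["eef_rot"])
    t=R.from_euler("ZX",[yaw,np.pi])
    print("t",s["time_s"],"at",np.round(s["ee_pos"],4),"F",np.round(s["ft_force"],2),"w",round(s["width"],4))
    print(" shift",np.round(r.inv().apply(np.array(p)-s["ee_pos"]),4),"twist",np.round((r.inv()*t).as_rotvec(),4))
E
python3 -c "
from h import *
go([.49,-.045,.2],np.pi/2-.025)"
```

```text
t 0.1 at [ 0.2677 -0.5644  0.2274] F [ 1.25  0.7  -0.31] w 0.091
 shift [ 0.4234 -0.3741  0.0278] twist [-9.000e-04 -7.000e-04 -1.103e+00]
```

Request:
move_arm:
  rows:
    - {"twist":[0,0,-0.1],"translation":[0.035,-0.031,0.002],"grip":0.02}
    - {"twist":[0,0,-0.2],"translation":[0.07,-0.062,0.004],"grip":0.02}
    - {"twist":[0,0,-0.3],"translation":[0.106,-0.094,0.007],"grip":0.02}
    - {"twist":[0,0,-0.4],"translation":[0.141,-0.125,0.01],"grip":0.02}
    - {"twist":[0,0,-0.5],"translation":[0.176,-0.156,0.012],"grip":0.02}
    - {"twist":[0,0,-0.6],"translation":[0.212,-0.187,0.014],"grip":0.02}
    - {"twist":[0,0,-0.7],"translation":[0.247,-0.218,0.016],"grip":0.02}
    - {"twist":[0,0,-0.8],"translation":[0.282,-0.249,0.018],"grip":0.02}
    - {"twist":[0,0,-0.9],"translation":[0.318,-0.281,0.02],"grip":0.02}
    - {"twist":[0,0,-1.0],"translation":[0.353,-0.312,0.023],"grip":0.02}
    - {"twist":[0,0,-1.103],"translation":[0.388,-0.343,0.025],"grip":0.02}
    - {"twist":[0,0,-1.103],"translation":[0.423,-0.374,0.028],"grip":0.02}

```text
time_s: 1.3
ee_pos: [0.4901, -0.0436, 0.1998]
eef_rot: [0.714, 0.7, -0.0, 0.0]
ft_force: [1.4, -1.3, -0.3]
width: 0.0202
gripper_force: 0.0
```

```bash
python3 -c "
from h import *
go([.49,-.045,.017],np.pi/2-.025)
cv2.imwrite('pics/w1.png',ctrl.read_camera('wrist')[:,:,::-1])"
```

```text
t 1.3 at [ 0.4901 -0.0436  0.1998] F [ 1.4  -1.27 -0.32] w 0.0202
 shift [-1.400e-03 -1.000e-04  1.828e-01] twist [-0.      0.0001  0.0041]
```

View pics/w1.png

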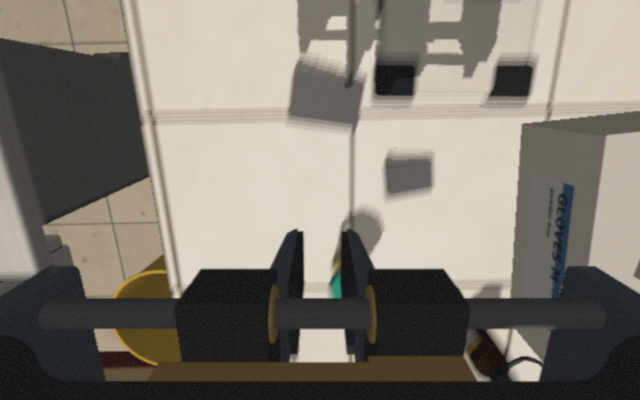

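The wrist view shows the wedge at (325,92), the right-front cap at (394,80) and the small look-alike at (410,173), clear of the fingers. I'll descend and then push the wedge's right side leftwards to square it.

Request:
move_arm:
  rows:
    - {"twist":[0,0,0],"translation":[0,0,0.045],"grip":0.02}
    - {"twist":[0,0,0],"translation":[0,0,0.09],"grip":0.02}
    - {"twist":[0,0,0],"translation":[0,0,0.135],"grip":0.02}
    - {"twist":[0,0,0],"translation":[0,0,0.165],"grip":0.02}
    - {"twist":[0,0,0],"translation":[0,0,0.178],"grip":0.02}
    - {"twist":[0,0,0],"translation":[0,0,0.182],"grip":0.02}
    - {"twist":[0,0,0],"translation":[0.01,0,0.182],"grip":0.02}
    - {"twist":[0,0,0],"translation":[0.02,0,0.182],"grip":0.02}

```text
time_s: 2.15
ee_pos: [0.4907, -0.025, 0.0187]
eef_rot: [0.716, 0.698, 0.0, 0.0]
ft_force: [0.2, -0.2, 0.3]
width: 0.02
gripper_force: 0.0
```

Request:
move_arm:
  rows:
    - {"twist":[0,0,0],"translation":[0.004,0,0],"grip":0.02}
    - {"twist":[0,0,0],"translation":[0.008,0,0],"grip":0.02}
    - {"twist":[0,0,0],"translation":[0.012,0,0],"grip":0.02}
    - {"twist":[0,0,0],"translation":[0.016,0,0],"grip":0.02}
    - {"twist":[0,0,0],"translation":[0.02,0,0],"grip":0.02}
    - {"twist":[0,0,0],"translation":[0.024,0,0],"grip":0.02}
    - {"twist":[0,0,0],"translation":[0.028,0,0],"grip":0.02}
    - {"twist":[0,0,0],"translation":[0.032,0,0],"grip":0.02}
    - {"twist":[0,0,0],"translation":[0.035,0,0],"grip":0.02}
    - {"twist":[0,0,0],"translation":[0.035,0,0],"grip":0.02}

```text
time_s: 3.15
ee_pos: [0.4911, 0.0098, 0.0179]
eef_rot: [0.716, 0.698, -0.0, -0.0]
ft_force: [0.7, -0.0, -0.3]
width: 0.0201
gripper_force: 0.0
```

```bash
python3 -c "
from h import *
go([.49,-.02,.2],-.025)
i=ctrl.read_camera('top')[165:275,235:375,::-1]
cv2.imwrite('pics/crop2.png',cv2.resize(i,None,fx=5.4,fy=5.4,interpolation=cv2.INTER_CUBIC))"
```

```text
t 3.15 at [0.4911 0.0098 0.0179] F [ 0.67 -0.04 -0.29] w 0.0201
 shift [-0.0298 -0.0004 -0.1821] twist [-1.0000e-04  0.0000e+00  1.5712e+00]
```

View pics/crop2.png

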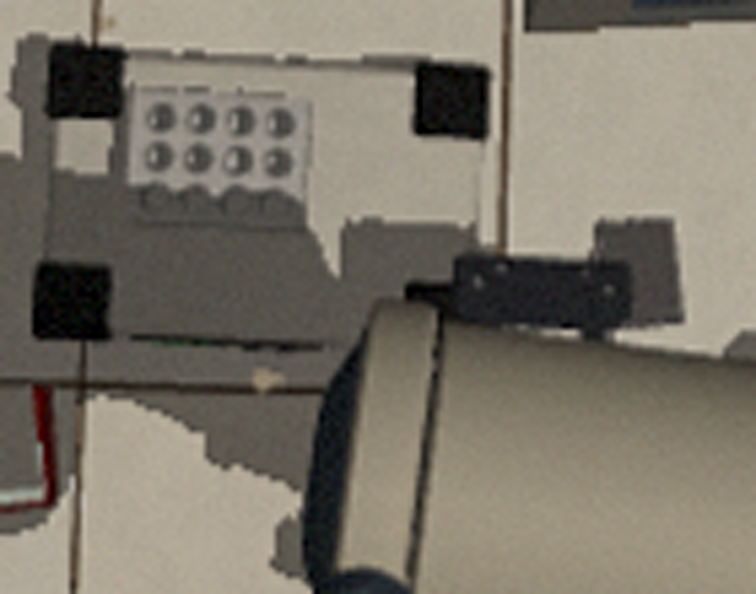

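Request:
move_arm:
  rows:
    - {"twist":[0,0,0],"translation":[-0.015,0,0],"grip":0.02}
    - {"twist":[0,0,0],"translation":[-0.018,0,-0.04],"grip":0.02}
    - {"twist":[0,0,0.1],"translation":[-0.018,0,-0.08],"grip":0.02}
    - {"twist":[0,0,0.24],"translation":[-0.01,-0.01,-0.12],"grip":0.02}
    - {"twist":[0,0,0.38],"translation":[0,-0.02,-0.16],"grip":0.02}
    - {"twist":[0,0,0.52],"translation":[0.005,-0.03,-0.182],"grip":0.02}
    - {"twist":[0,0,0.66],"translation":[0.01,-0.04,-0.182],"grip":0.02}
    - {"twist":[0,0,0.8],"translation":[0.02,-0.05,-0.182],"grip":0.02}
    - {"twist":[0,0,0.94],"translation":[0.03,-0.06,-0.182],"grip":0.02}
    - {"twist":[0,0,1.08],"translation":[0.04,-0.07,-0.182],"grip":0.02}
    - {"twist":[0,0,1.22],"translation":[0.043,-0.077,-0.182],"grip":0.02}
    - {"twist":[0,0,1.36],"translation":[0.043,-0.077,-0.182],"grip":0.02}

```text
time_s: 4.4
ee_pos: [0.4141, 0.0547, 0.1999]
eef_rot: [0.996, 0.09, -0.0, -0.0]
ft_force: [-0.0, -1.1, 0.8]
width: 0.0199
gripper_force: 0.0
```

Request:
move_arm:
  rows:
    - {"twist":[0,0,0.14],"translation":[0,0,0],"grip":0.02}
    - {"twist":[0,0,0.211],"translation":[0,0,0],"grip":0.02}
    - {"twist":[0,0,0.211],"translation":[0,0,0],"grip":0.02}

```text
time_s: 4.7
ee_pos: [0.4151, 0.0543, 0.1999]
eef_rot: [1.0, -0.013, -0.0, -0.0]
ft_force: [-0.3, 0.2, 0.2]
width: 0.0202
gripper_force: 0.0
```

```bash
python3 -c "
from h import *
go([.42,.053,.018],-.025)
cv2.imwrite('pics/w3.png',ctrl.read_camera('wrist')[:,:,::-1])"
```

```text
t 4.7 at [0.4151 0.0543 0.1999] F [-0.33  0.18  0.2 ] w 0.0202
 shift [0.005  0.0011 0.1819] twist [-0.      0.0002 -0.0016]
```

View pics/w3.png

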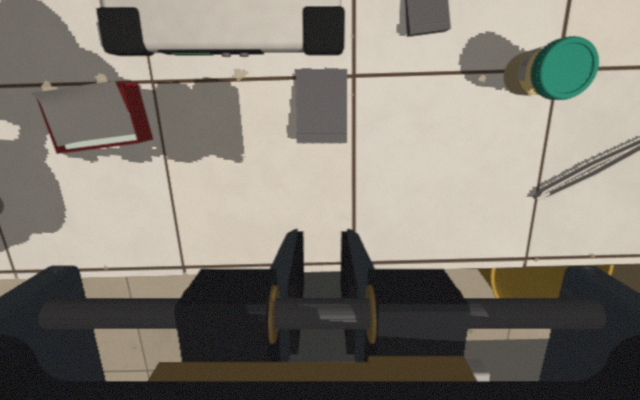

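The wedge now lies square, with thin edge (296..347, 69) and heel top edge (296..346, 142), right in front of the cap (304..344, 7..40).

```bash
cat >> h.py <<'E'
def ww(uv,z):
    "pixel to world on plane z, wrist camera, present pose"
    s=ctrl.read_state();c=ctrl.get_calibration("wrist");T=np.eye(4)
    T[:3,:3]=R.from_quat(s["eef_rot"]).as_matrix();T[:3,3]=s["ee_pos"];T=T@c["T_tool_cam"]
    d=T[:3,:3]@np.linalg.inv(c["mtx"])@[*uv,1];o=T[:3,3];return (o+d*(z-o[2])/d[2]).round(4)
E
python3 -c "
from h import *
print('thin',ww((296,69),.003),ww((347,70),.003),'heel',ww((296,141),.02),ww((346,143),.02),'heel foot',ww((322,144),0))
print('cap near edge',ww((304,40),.045),ww((344,40),.045),'far',ww((304,7),.045),ww((342,7),.045))"
```

```text
thin [0.5282 0.0768 0.003 ] [0.5261 0.0272 0.003 ] heel [0.4609 0.0786 0.02  ] [0.4577 0.0294 0.02  ] heel foot [0.4547 0.0532 0.    ]
cap near edge [0.5474 0.0661 0.045 ] [0.5466 0.0326 0.045 ] far [0.5719 0.0651 0.045 ] [0.5711 0.0341 0.045 ]
```

Request:
move_arm:
  rows:
    - {"twist":[0,0,0],"translation":[0.003,0.001,0.045],"grip":0.02}
    - {"twist":[0,0,0],"translation":[0.005,0.001,0.09],"grip":0.02}
    - {"twist":[0,0,0],"translation":[0.005,0.001,0.135],"grip":0.02}
    - {"twist":[0,0,0],"translation":[0.005,0.001,0.165],"grip":0.02}
    - {"twist":[0,0,0],"translation":[0.005,0.001,0.178],"grip":0.02}
    - {"twist":[0,0,0],"translation":[0.005,0.001,0.181],"grip":0.02}
    - {"twist":[0,0,0],"translation":[0.005,0.001,0.181],"grip":0.02}

```text
time_s: 5.45
ee_pos: [0.4202, 0.0532, 0.0189]
eef_rot: [1.0, -0.012, -0.0, -0.0]
ft_force: [-0.1, 0.2, 0.7]
width: 0.02
gripper_force: 0.0
```

Request:
move_arm:
  rows:
    - {"twist":[0,0,0],"translation":[0.005,0,0],"grip":0.02}
    - {"twist":[0,0,0],"translation":[0.01,0,0],"grip":0.02}
    - {"twist":[0,0,0],"translation":[0.015,0,0],"grip":0.02}
    - {"twist":[0,0,0],"translation":[0.02,0,0],"grip":0.02}
    - {"twist":[0,0,0],"translation":[0.025,0,0],"grip":0.02}
    - {"twist":[0,0,0],"translation":[0.03,0,0],"grip":0.02}
    - {"twist":[0,0,0],"translation":[0.035,0,0],"grip":0.02}
    - {"twist":[0,0,0],"translation":[0.04,0,0],"grip":0.02}
    - {"twist":[0,0,0],"translation":[0.043,0,0],"grip":0.02}
    - {"twist":[0,0,0],"translation":[0.046,0,0],"grip":0.02}
    - {"twist":[0,0,0],"translation":[0.046,0,0],"grip":0.02}

```text
time_s: 6.55
ee_pos: [0.4666, 0.0521, 0.0189]
eef_rot: [1.0, -0.013, 0.0, -0.0]
ft_force: [0.9, -0.8, 0.2]
width: 0.0197
gripper_force: 0.0
```

```bash
python3 -c "
from h import *
go([.49,.053,.018],-.025)
cv2.imwrite('pics/w4.png',ctrl.read_camera('wrist')[:,:,::-1])"
```

```text
t 6.55 at [0.4666 0.0521 0.0189] F [ 0.93 -0.77  0.25] w 0.0197
 shift [ 0.0233 -0.0015  0.0009] twist [-0.     -0.0004 -0.0002]
```

View pics/w4.png

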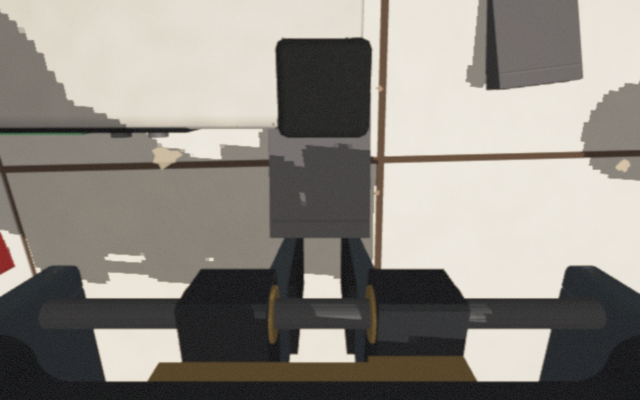

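The wedge (270..370, 130..237) runs centred under the cap (278..370, 38..136). From here I feel forward in small steps.

Request:
move_arm:
  rows:
    - {"twist":[0,0,0],"translation":[0.003,0,0],"grip":0.02}
    - {"twist":[0,0,0],"translation":[0.006,0,0],"grip":0.02}
    - {"twist":[0,0,0],"translation":[0.008,0,0],"grip":0.02}
    - {"twist":[0,0,0],"translation":[0.009,0,0],"grip":0.02}

```text
time_s: 7.0
ee_pos: [0.4747, 0.0518, 0.0188]
eef_rot: [1.0, -0.013, -0.001, -0.0]
ft_force: [-5.3, 0.4, 3.4]
width: 0.0198
gripper_force: 2.6
```

Request:
move_arm:
  rows:
    - {"twist":[0,0,0],"translation":[0.001,0,0],"grip":0.02}
    - {"twist":[0,0,0],"translation":[0.002,0,0],"grip":0.02}
    - {"twist":[0,0,0],"translation":[0.003,0,0],"grip":0.02}

```text
time_s: 7.3
ee_pos: [0.4764, 0.0518, 0.0188]
eef_rot: [1.0, -0.013, -0.002, -0.0]
ft_force: [-10.5, -0.3, 7.9]
width: 0.0202
gripper_force: 5.2
```

Request:
move_arm:
  rows:
    - {"twist":[0,0,0],"translation":[-0.005,0,0],"grip":0.02}
    - {"twist":[0,0,0],"translation":[-0.015,0,0],"grip":0.02}
    - {"twist":[0,0,0],"translation":[-0.04,0,-0.03],"grip":0.02}
    - {"twist":[0,0,0],"translation":[-0.06,0,-0.07],"grip":0.02}
    - {"twist":[0,0,0],"translation":[-0.06,0,-0.12],"grip":0.02}
    - {"twist":[0,0,0],"translation":[-0.06,0,-0.17],"grip":0.02}
    - {"twist":[0,0,0],"translation":[-0.06,0,-0.182],"grip":0.02}
    - {"twist":[0,0,0],"translation":[-0.06,0,-0.182],"grip":0.02}

```text
time_s: 8.1
ee_pos: [0.419, 0.0533, 0.2029]
eef_rot: [1.0, -0.013, 0.003, 0.0]
ft_force: [0.7, -0.1, -0.9]
width: 0.0197
gripper_force: 0.0
```

```bash
python3 -c "
from h import *
go([.555,.05,.09],-.025)
i=ctrl.read_camera('wrist')[0:170,240:400,::-1]
cv2.imwrite('pics/w5.png',cv2.resize(i,None,fx=3.5,fy=3.5,interpolation=cv2.INTER_CUBIC))
i=cv2.imread('pics/w3.png')[0:170,240:400]
cv2.imwrite('pics/w5.png',np.hstack([cv2.resize(i,None,fx=2.4,fy=3.4),cv2.resize(cv2.imread('pics/w5.png'),(384,578))]))"
```

```text
t 8.1 at [0.419  0.0533 0.2029] F [ 0.72 -0.14 -0.86] w 0.0197
 shift [ 1.355e-01 -1.000e-04  1.136e-01] twist [-0.     -0.0051 -0.0001]
```

View pics/w5.png

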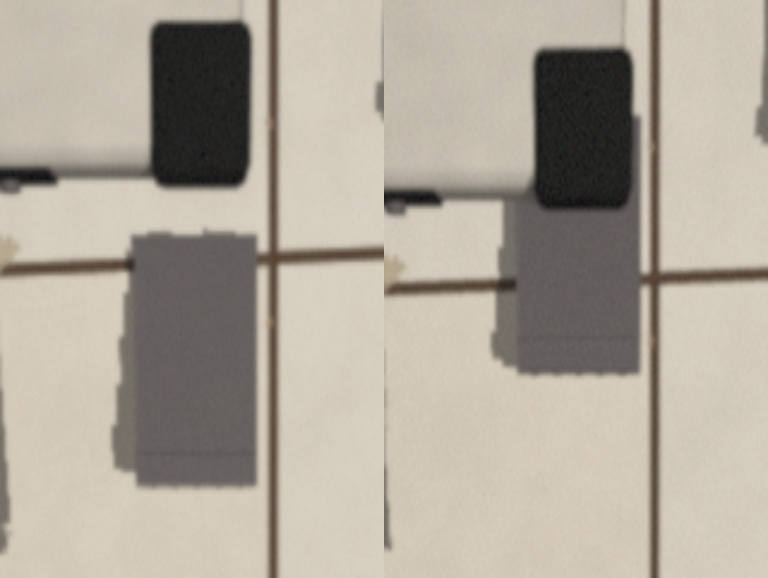

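The heater hasn't moved relative to the tile line; the wedge's thin end (right strip at (638,115)) lies about 12 mm past the foot centre. Now the press test on the cap.

Request:
move_arm:
  rows:
    - {"twist":[0,-0.005,0],"translation":[0.04,0,0.0],"grip":0}
    - {"twist":[0,-0.005,0],"translation":[0.085,0,0.0],"grip":0}
    - {"twist":[0,-0.005,0],"translation":[0.12,0,0.03],"grip":0}
    - {"twist":[0,-0.005,0],"translation":[0.1355,0,0.07],"grip":0}
    - {"twist":[0,-0.005,0],"translation":[0.1355,0,0.11],"grip":0}
    - {"twist":[0,-0.005,0],"translation":[0.1355,0,0.13],"grip":0}
    - {"twist":[0,-0.005,0],"translation":[0.1355,0,0.138],"grip":0}
    - {"twist":[0,-0.005,0],"translation":[0.1355,0,0.14],"grip":0}
    - {"twist":[0,-0.005,0],"translation":[0.1355,0,0.14],"grip":0}

```text
time_s: 9.05
ee_pos: [0.5533, 0.0499, 0.0605]
eef_rot: [1.0, -0.013, -0.003, -0.0]
ft_force: [-0.2, -0.2, 0.3]
width: 0.0001
gripper_force: 0.0
```

Request:
move_arm:
  rows:
    - {"twist":[0,0,0],"translation":[0,0,0.001],"grip":0}
    - {"twist":[0,0,0],"translation":[0,0,0.002],"grip":0}
    - {"twist":[0,0,0],"translation":[0,0,0.002],"grip":0}

```text
time_s: 9.35
ee_pos: [0.5538, 0.0499, 0.0592]
eef_rot: [1.0, -0.013, -0.002, -0.0]
ft_force: [0.2, -0.2, -0.1]
width: 0.0004
gripper_force: 0.0
```

Request:
move_arm:
  rows:
    - {"twist":[0,0,0],"translation":[0,0,0.001],"grip":0}
    - {"twist":[0,0,0],"translation":[0,0,0.001],"grip":0}

```text
time_s: 9.55
ee_pos: [0.5539, 0.0498, 0.0586]
eef_rot: [1.0, -0.013, -0.002, 0.0]
ft_force: [-2.3, 0.2, 11.9]
width: 0.0003
gripper_force: 6.0
```

Request:
move_arm:
  rows:
    - {"twist":[0,0,0],"translation":[0,0,0.001],"grip":0}
    - {"twist":[0,0,0],"translation":[0,0,0.001],"grip":0}

```text
time_s: 9.75
ee_pos: [0.5539, 0.0497, 0.0583]
eef_rot: [1.0, -0.013, -0.002, 0.0]
ft_force: [-6.8, -1.3, 25.7]
width: 0.0001
gripper_force: 13.3
```

Request:
move_arm:
  rows:
    - {"twist":[0,0,0],"translation":[-0.0005,0,-0.001],"grip":0}
    - {"twist":[0,0,0],"translation":[-0.0005,0,-0.001],"grip":0}
    - {"twist":[0,0,0],"translation":[-0.0005,0,-0.001],"grip":0}
    - {"twist":[0,0,0],"translation":[-0.0005,0,-0.001],"grip":0}

```text
time_s: 10.15
ee_pos: [0.5537, 0.0498, 0.0586]
eef_rot: [1.0, -0.013, -0.002, -0.0]
ft_force: [-1.8, -0.4, 10.7]
width: 0.0005
gripper_force: 5.8
```

```bash
python3 -c "
from h import *
go([.555,.05,.09],-.025)
a=cv2.imread('pics/scene0.png')[150:310,200:420];b=ctrl.read_camera('scene')[150:310,200:420,::-1]
cv2.imwrite('pics/s6.png',np.hstack([cv2.resize(x,(400,291),interpolation=cv2.INTER_CUBIC) for x in(a,b)]))
print(ctrl.read_state()['ft_force'])"
```

```text
t 10.15 at [0.5537 0.0498 0.0586] F [-1.75 -0.38 10.73] w 0.0005
 shift [ 0.0012 -0.0002 -0.0314] twist [ 0.      0.0035 -0.0003]
[-1.78062048e+00  8.20177759e-03  1.12797055e+01]
```

View pics/s6.png

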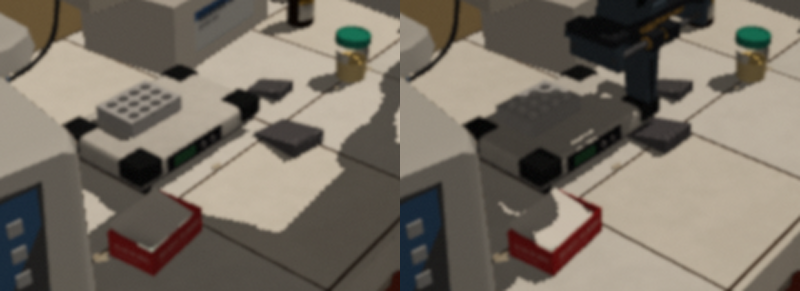

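The scene shows the heater unmoved and level: its front-left cap is at (141,165) before and (541,165) now, a 400-pixel panel shift only. The wedge is under the pressed corner at (662,135) and the bystanders haven't moved. The press force is steady at 11 N, so I'll hand in.

```bash
python3 -c "
from rig import ctrl
print(ctrl.finish_job())"
```

```text
the job is handed in; nothing more can be done
None
```

The wedge is under the heater's front right foot, and I handed the job in while pressing about 11 N on that corner's cap, with the heater level and nothing else moved; an earlier press briefly overshot to about 26 N, above the 20 N limit, before I eased it back.

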